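# Dock the ultrasound probes the same way round

## Robot

A 6-joint arm with a two-finger parallel gripper is mounted at the origin on the work surface. World frame = base frame: x ahead of the robot, y to its left, z up, the work surface at z = 0. Lengths are in m, angles in rad, forces in N, time in s.
With the tool pointing down it reaches from about 0.35 to 0.85 m from the base axis. Payload 8.1 kg.
Tool frame: the origin (TCP) lies at the centre of the arm's flange, where the gripper is bolted on; the fingertips stand 186 mm ahead of it and the grasp point (between the pads) lies 167 mm ahead of it; z points along the fingers, y is the direction in which the jaws open and shut (so a half turn about z gives the same grasp; the last joint's range is limited). The gripper opens to 93 mm and grips with 3 to 60 N. Pads are 15 mm wide; open, the fingers measure 128 mm over their backs; the gripper's body (75 mm by 188 mm) begins 65 mm behind the grasp point.
Start: joints at [-1.283, 0.13, 1.488, -0, 1.523, -0.085], TCP at [0.219, -0.559, 0.405] pointing down, gripper open.
Joint ranges: [-2.96, 2.96], [-0.89, 2.26], [0.02, 2.5], [-1.34, 4.48], [0, 2.73], [-2.66, 2.66]. Speed limits (rad/s): [2.39, 2.39, 2.79, 3.14, 3.14, 3.14].

## Interface

Orientations are given as a rotation vector (axis times angle).
In Python, from plant import robot, viewer, order gives the robot as it stands.
- The arm moves only by the tool apply_moves, never from a script. Its argument "deltas" is a list of rows, each a list of 3 entries, a list of its own where there are three numbers: the finger opening in mm, from 0 to 93, then the shift along the tool's x, y, z in mm, then the turn about the tool's z in rad. In form: [[grip, [dx, dy, dz], yaw], ...]. A call has 1 to 5 rows; each row shifts and turns the commanded pose from where the row before left it, along the tool's axes as they then stand; what a row does not reach is not made up. A row lasts 1/8 s, in which the tool goes at most 62.5 mm and 10.7 degrees, less where a joint would pass 70% of its speed; a pose out of reach is approached as far as the arm can. A call is refused whole if a number of a shift passes 62.5 or a number of a turn 0.188, either way. A call with a gripper value outside its range is refused whole. The fingers move at their own pace and stop on an object; "grip_force" is the grip in N (left out, the last holds). Time passes only in rows, so rows that do not move let the fingers close. It gives the time, the measured TCP pose, the force and the opening at its end, in the units of the state.
- robot.read_state(): the state, without advancing time (a new reading comes with each control period).
- viewer.read_camera(name): name is "scene" or "top" or "wrist"; returns the picture (400x640x3 uint8, blue, green, red); there is no depth.
- viewer.get_calibration(name): a dict with "fx", "fy", "cx", "cy" (pixels), "R" (3x3) and "t" (3): a world point X has camera coordinates R X + t. Camera axes: x right, y down, z forward; pixel columns grow to the right and rows downward; lengths in m; the calibration is good to about 2 mm. A picture is of the moment at which its call begins: read the wrist's pose just before it. get_calibration takes no time and is no camera call; for the wrist camera it gives the pose at the moment of the call.
- order.close_job(): hands the job in, once; it reports no verdict.
The state is a dict: "t": time; "q": joint angles; "dq": joint speeds; "joint_torque": joint torques, N m; "tool_pos": TCP position; "orientation": TCP orientation; "force": force on the tool from outside, world axes, zero at the start; "wrist_torque": the same for the moment, N m; "opening": finger opening in m.
Only numpy, scipy, OpenCV 4.12 (cv2) and the standard library are available. Lean on these libraries where they do the work, as an engineer would, in place of code of your own. Each camera call takes 0.05 s, during which the arm holds its last target. There are 200 camera calls.

## Task

Put the two straight, square-headed ultrasound probes into the charging tray, one in each bay, gently laid flat and straight on the bay floor with the button up, both with the tail towards the tray's raised power housing and the head at the open, low end. Leave the round-headed curved probe where it lies.

Things in the scene. Friction and masses are not known exactly. Their poses are not given: they have to be found in the camera images.
- probe_a: one of two identical straight cordless ultrasound probes: white, T-shaped, lying flat, round grey button up. 140 long, 30 thick. Origin: centre of underside; x to the head, z up. Handle 30 wide, x = -70 to +20 (grip across it near the origin; grey band near the tail); shoulder 42 wide, +20 to +40; square head 52 wide, to +70, black face. About 180 g, centre of mass at x = +9
- probe_b: one of two identical straight cordless ultrasound probes: white, T-shaped, lying flat, round grey button up. 140 long, 30 thick. Origin: centre of underside; x to the head, z up. Handle 30 wide, x = -70 to +20 (grip across it near the origin; grey band near the tail); shoulder 42 wide, +20 to +40; square head 52 wide, to +70, black face. About 180 g, centre of mass at x = +9
- probe_a_head (a point): centre of the black face of probe_a's head, 70 mm ahead of the probe's origin and 15 mm above its underside
- probe_b_head (a point): centre of the black face of probe_b's head, 70 mm ahead of the probe's origin and 15 mm above its underside
- tray: fixed grey tray, two bays side by side. Origin: on the desk under the middle of the bays; x from the raised power housing to the low head end, z up. Bays 170 long (x -85 to +85), 84 wide, centred at y = +45 and -45; black-lined floor 6 above the desk, walls and 6 mm divider 16 above it. Power housing x = -125 to -85, full 186 width, 40 high
- bay_a (a point): centre of the floor of one bay of the tray, 6 mm above the desk; axes as the tray's
- bay_b (a point): centre of the floor of one bay of the tray, 6 mm above the desk; axes as the tray's
- curved_probe: bystander to leave alone: curved probe, white, 143 long, 30 thick, same handle (32 wide) but a round head 76 across; origin centre of underside of the handle region, x towards the head (disc centre at x = +30), z up
Not all that is in view belongs to the job. What is shaped like the probe_a but brown, orange or red is not meant.

How it is judged:
By the outcome, as a careful person would: the job done as asked, in the order asked, and still so for the second after the job is handed in, with the robot touching nothing.
It also fails if it takes over 58 s, if anything falls off the work surface, if the arm or the gripper's body presses on something with over 40 N, if the wrist force passes 120 N, or if a joint passes its speed limit or range.

## Working session

There is one attempt and no reset: what is moved stays moved. The work goes in short steps, Python scripts to look and compute and a tool call to move; the robot and the scene stay as the last step left them, time stands still between calls to the robot, and variables do not carry over. Pictures are saved under pics/ and viewed, about 8 in all and at most 12, crops included, and the job is handed in when it is done.

Besides the shell and the picture viewer there is one more tool, called as a command line: name --argument value ..., lists and objects as JSON in quotes. apply_moves: Moves the arm, as the interface text tells. Its arguments: {"type":"object","properties":{"deltas":{"type":"array"},"grip_force":{"type":"number"}},"required":["deltas"]}

```bash
mkdir -p pics; python3 - <<'E'
from plant import robot, viewer, order
import cv2, numpy as np
for n in ("top","scene"):
    c=viewer.get_calibration(n); print(n,c)
    cv2.imwrite(f"pics/{n}0.png",viewer.read_camera(n))
s=robot.read_state(); print(s["t"],s["tool_pos"],s["orientation"],s["opening"],s["force"])
E
```

```text
top {'fx': 443.00552589771013, 'fy': 443.00552589771013, 'cx': 324.77698781242975, 'cy': 201.0420771650919, 'R': array([[ 0.00807326, -0.99953626, -0.02936121],
       [-0.98719048, -0.0032879 , -0.15951222],
       [ 0.15934171,  0.03027289, -0.98675923]]), 't': array([0.0266485 , 0.49263457, 1.01440191])}
scene {'fx': 383.7006828736792, 'fy': 383.7006828736792, 'cx': 318.98419612686274, 'cy': 202.5330750977379, 'R': array([[-0.87323147,  0.48719905, -0.01019191],
       [ 0.32242647,  0.56196629, -0.76173162],
       [-0.36538741, -0.66845417, -0.64781252]]), 't': array([ 0.41997209, -0.12200796,  1.15207721])}
0.1 [ 0.21850854 -0.55858634  0.40380206] [-3.08557120e+00 -5.81892067e-01  2.36421760e-04] 0.09292957295857608 [-0.57576522 -0.2036647   0.34498146]
```

View pics/top0.png

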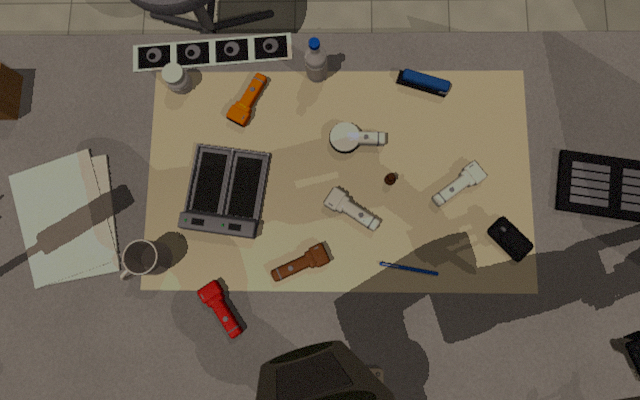

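View pics/scene0.png

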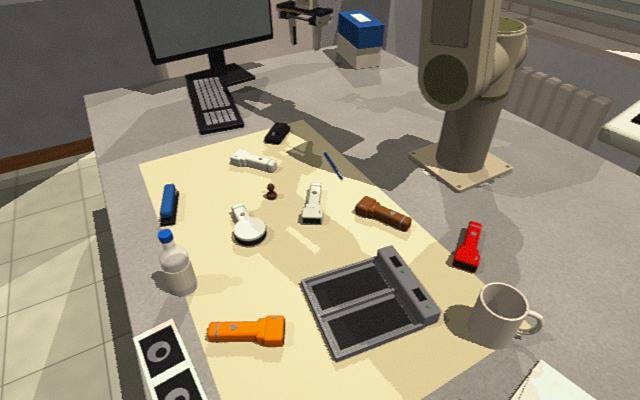

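Top view: straight white probes at about (352,208), head up-left, and (460,185), head up-right. The tray is at (228,190) with its housing at the bottom, and the curved probe is at (358,138). I'll measure them next.

```bash
cat > h.py <<'E'
from plant import robot, viewer, order
import cv2, numpy as np
from scipy.spatial.transform import Rotation as Ro
def cast(uv,c,z):
    uv=np.atleast_2d(np.asarray(uv,float)); R=np.array(c["R"]);t=np.array(c["t"])
    d=np.c_[(uv[:,0]-c["cx"])/c["fx"],(uv[:,1]-c["cy"])/c["fy"],np.ones(len(uv))]@R
    o=-R.T@t
    return o+d*((z-o[2])/d[:,2])[:,None]
def st():
    s=robot.read_state(); R=Ro.from_rotvec(s["orientation"]).as_matrix()
    return s,np.array(s["tool_pos"]),R
def go(xy,head,p,R):
    """shift in tool axes (mm) to put the tool over xy; yaw so tool x lies along head (mod pi)"""
    d=np.array([xy[0]-p[0],xy[1]-p[1],0]); 
    a=np.arctan2(R[1,0],R[0,0]); dy=-(head-a); dy=(dy+np.pi/2)%np.pi-np.pi/2
    return (R.T@d*1000).round(1), dy.round(3), a.round(3)
E
python3 - <<'E'
from h import *
im=cv2.imread("pics/top0.png"); c=viewer.get_calibration("top")
hsv=cv2.cvtColor(im,cv2.COLOR_BGR2HSV)
m=((hsv[...,1]<45)&(hsv[...,2]>125)).astype(np.uint8)*255
m[:75]=0;m[290:]=0;m[:,:270]=0;m[:,530:]=0
cs,_=cv2.findContours(m,cv2.RETR_EXTERNAL,cv2.CHAIN_APPROX_NONE)
s,p,R=st()
for k in cs:
    if cv2.contourArea(k)<150: continue
    w=cast(k[:,0],c,.025)[:,:2]; r=cv2.minAreaRect((w*1000).astype(np.float32)); mm=w.mean(0)
    print("obj",cv2.contourArea(k),np.round(r[0]),np.round(r[1]),r[2],cv2.boxPoints(r).round().tolist())
d=(hsv[...,2]<45).astype(np.uint8)*255; d[:140]=0;d[240:]=0;d[:,:180]=0;d[:,275:]=0
cs,_=cv2.findContours(d,cv2.RETR_EXTERNAL,cv2.CHAIN_APPROX_NONE)
for k in cs:
    if cv2.contourArea(k)<300: continue
    w=cast(k[:,0],c,.006)[:,:2]; r=cv2.minAreaRect((w*1000).astype(np.float32))
    print("bay",cv2.contourArea(k),np.round(r[0]),np.round(r[1]),r[2])
print(p,R.round(3))
v=np.hstack([cv2.resize(im[140:245,170:280],None,fx=3.6,fy=3.6),cv2.resize(im[140:245,320:500][:, :110],None,fx=3.6,fy=3.6)])
v2=cv2.resize(np.hstack([m[140:245,170:500],d[140:245,170:280]]),None,fx=1.8,fy=1.8)
v2=cv2.copyMakeBorder(cv2.merge([v2]*3),0,0,0,max(0,v.shape[1]-v2.shape[1]),cv2.BORDER_CONSTANT)[:,:v.shape[1]]
cv2.imwrite("pics/m.png",np.vstack([v,v2]))
E
```

```text
obj 554.0 [479. -30.] [119.  47.] 58.74477005004883 [[428.0, -68.0], [469.0, -93.0], [530.0, 9.0], [490.0, 33.0]]
obj 652.0 [ 536. -292.] [ 48. 137.] 37.7539176940918 [[475.0, -253.0], [559.0, -361.0], [597.0, -331.0], [513.0, -223.0]]
obj 787.5 [658. -40.] [116.  72.] 89.98812866210938 [[622.0, -98.0], [694.0, -98.0], [694.0, 18.0], [622.0, 18.0]]
bay 3013.5 [523. 275.] [183. 207.] 82.34626007080078
[ 0.21850854 -0.55858634  0.40380206] [[ 0.931  0.364 -0.   ]
 [ 0.364 -0.931  0.002]
 [ 0.    -0.002 -1.   ]]
```

View pics/m.png

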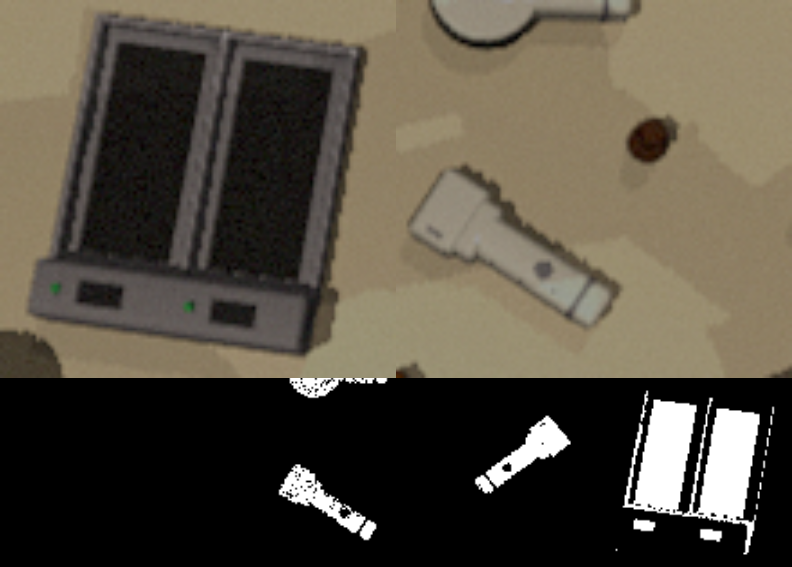

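Masks are clean: right probe at about (536,-292) mm with head bearing ≈ -0.91 rad; left-hand probe at about (479,-30) mm with head bearing ≈ +1.03. Rect sizes agree with 140×52 apart from missing black faces. I'll go above the first.

apply_moves --deltas '[[93,[49,-16.5,0],0],[93,[49,-16.5,0],0],[93,[49,-16.5,0],0],[93,[49,-16.5,0],0],[93,[49,-16.5,0],0]]'

```text
t: 0.72
tool_pos: [0.4177, -0.3914, 0.4043]
orientation: [-3.087, -0.582, 0.0]
force: [0.2, 0.0, -0.6]
opening: 0.0931
```

apply_moves --deltas '[[93,[49,-16.5,0],0],[93,[49,-16.5,0],0],[93,[49,-16.5,0],0],[93,[0,0,0],-0.185],[93,[0,0,0],-0.185]]'

```text
t: 1.35
tool_pos: [0.5361, -0.2921, 0.4039]
orientation: [-2.922, -1.151, 0.001]
force: [0.7, 0.2, 1.0]
opening: 0.0932
```

apply_moves --deltas '[[93,[0,0,0],-0.185],[93,[0,0,0],-0.185],[93,[0,0,0],-0.185],[93,[0,0,0],-0.185],[93,[0,0,0],-0.185]]'

```text
t: 1.98
tool_pos: [0.5354, -0.293, 0.4041]
orientation: [-2.103, -2.332, 0.0]
force: [-1.1, 0.3, -0.8]
opening: 0.0929
```

apply_moves --deltas '[[93,[0,0,0],-0.185],[93,[0,0,0],-0.185],[93,[0,0,0],-0.185],[93,[0,0,0],0]]'

```text
t: 2.48
tool_pos: [0.5354, -0.293, 0.4042]
orientation: [-1.394, -2.814, -0.0]
force: [0.3, -0.2, 0.2]
opening: 0.0928
```

```bash
cat >> h.py <<'E'
def probe(name,z=.03):
    """mask the white probes in the wrist view, cast on z, report rects"""
    s,p,R=st(); c=viewer.get_calibration("wrist"); im=viewer.read_camera("wrist")
    cv2.imwrite(name,im); hsv=cv2.cvtColor(im,cv2.COLOR_BGR2HSV)
    m=((hsv[...,1]<45)&(hsv[...,2]>125)).astype(np.uint8)*255
    cs,_=cv2.findContours(m,cv2.RETR_EXTERNAL,cv2.CHAIN_APPROX_NONE)
    print(s["t"],p.round(4),s["opening"],np.round(s["q"],2),np.round(s["force"],1))
    for k in cs:
        if cv2.contourArea(k)<1500: continue
        w=cast(k[:,0],c,z)[:,:2]; r=cv2.minAreaRect((w*1000).astype(np.float32))
        print(cv2.boundingRect(k),np.round(r[0]),np.round(r[1]),round(r[2],1))
    return im,c,p,R
E
python3 - <<'E'
from h import *
im,c,p,R=probe("pics/w1.png"); print(R.round(3)); print(go((.536,-.292),-.91,p,R))
E
```

```text
2.475 [ 0.5354 -0.293   0.4042] 0.09279701615713745 [-0.58  0.16  1.46 -0.    1.53 -1.24] [ 0.3 -0.2  0.2]
(551, 0, 78, 67) [655. -21.] [72. 58.] 37.3
[[-0.606  0.796 -0.001]
 [ 0.796  0.606  0.001]
 [ 0.001 -0.    -1.   ]]
(array([0.5, 1.1, 0. ]), np.float64(-0.01), np.float64(2.222))
```

View pics/w1.png

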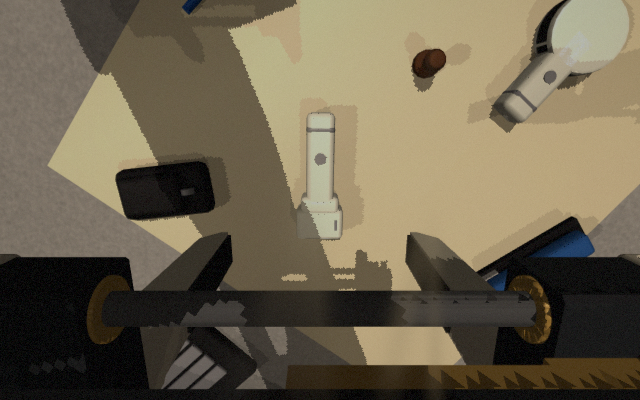

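Wrist view: probe A centred at about (320,175), tail up at (320,113) and head down at (320,238). Mushroom at (430,62), phone at left. I'll cast these points.

```bash
python3 - <<'E'
from h import *
s,p,R=st(); c=viewer.get_calibration("wrist")
uv=[(320.5,114),(319.5,237),(307,170),(334,170),(298,215),(342,215),(320,159)]
w=cast(uv,c,.03); print((w*1000).round(0)[:,:2].tolist())
o=-np.array(c["R"]).T@c["t"]; print("cam",o.round(3))
h=w[1]-w[0]; a=np.arctan2(h[1],h[0]); print("len",np.linalg.norm(h[:2]),"ang",a,"hw",np.linalg.norm(w[3]-w[2]),np.linalg.norm(w[5]-w[4]))
mid=w[0]+.070*h/np.linalg.norm(h); print(mid, go(mid[:2],a,p,R))
ct=viewer.get_calibration("top")
f=lambda L:[(170+x/3.6,140+y/3.6) for x,y in L]
print("headcorners",(cast(f([(97,14),(365,45)]),ct,.016)*1000).round().tolist())
print("housing",(cast(f([(35,262),(322,290),(30,312),(305,352)]),ct,.04)*1000).round().tolist())
print("probe2",(cast([(x/3.6+320,y/3.6+140) for x,y in [((602-396),308),((432-396),200),((545-396),270)]],ct,.03)*1000).round().tolist())
E
```

```text
[[494.0, -238.0], [575.0, -345.0], [518.0, -292.0], [541.0, -275.0], [540.0, -339.0], [579.0, -310.0], [522.0, -275.0]]
cam [ 0.492 -0.236  0.384]
len 0.13427132224181365 ang -0.9297619011217588 hw 0.02884930852938117 0.04869550218575619
[ 0.53631105 -0.29369802  0.03      ] (array([-1.1,  0.2, -0. ]), np.float64(0.007), np.float64(2.219))
headcorners [[641.0, 352.0, 16.0], [618.0, 164.0, 16.0]]
housing [[463.0, 376.0, 40.0], [445.0, 184.0, 40.0], [430.0, 378.0, 40.0], [404.0, 194.0, 40.0]]
probe2 [[436.0, -95.0, 30.0], [507.0, 17.0, 30.0], [461.0, -58.0, 30.0]]
```

The wrist and top views agree to within 2 mm (handle 29 mm, head 49 mm wide). Tray origin is about (540,270) mm with yaw -0.13. Next: descend and grip.

apply_moves --deltas '[[70,[-2,0,50],0.007],[70,[0,0,50],0],[70,[0,0,50],0],[70,[0,0,40],0],[70,[0,0,17],0]]'

```text
t: 3.15
tool_pos: [0.5356, -0.2939, 0.1946]
orientation: [-1.406, -2.804, -0.001]
force: [-0.3, -0.8, 0.4]
opening: 0.07
```

apply_moves --deltas '[[70,[0,0,0],0],[22,[0,0,0],0],[22,[0,0,0],0],[22,[0,0,0],0],[22,[0,0,0],0]]' --grip_force 20

```text
t: 3.78
tool_pos: [0.5369, -0.2948, 0.1983]
orientation: [1.403, 2.81, -0.0]
force: [-0.9, -0.0, -0.5]
opening: 0.0344
```

apply_moves --deltas '[[22,[0,0,0],0],[22,[0,0,0],0],[22,[0,0,0],0],[22,[0,0,-20],0],[22,[0,0,0],0]]'

```text
t: 4.4
tool_pos: [0.5375, -0.2952, 0.2201]
orientation: [1.401, 2.808, -0.001]
force: [1.0, -0.3, -1.6]
opening: 0.0294
```

Held (29.4 mm opening, about 1.6 N weight). Lift and carry to the far bay.

apply_moves --deltas '[[22,[0,0,-40],0],[22,[0,0,-50],0],[22,[20,16,-30],0],[22,[40,31,0],0],[22,[40,31,0],0]]'

```text
t: 5.03
tool_pos: [0.5388, -0.1669, 0.3384]
orientation: [1.404, 2.809, 0.0]
force: [0.8, 0.9, -2.0]
opening: 0.0298
```

apply_moves --deltas '[[22,[40,31,0],0],[22,[40,31,0],0],[22,[40,31,0],0],[22,[40,31,0],0],[22,[40,31,0],0]]'

```text
t: 5.65
tool_pos: [0.5423, 0.0867, 0.3378]
orientation: [1.403, 2.811, 0.0]
force: [-0.3, -0.8, -2.0]
opening: 0.0299
```

apply_moves --deltas '[[22,[40,31,0],0],[22,[40,31,0],0],[22,[40,31,0],0],[22,[40,31,0],0],[22,[20,16,0],0]]'

```text
t: 6.28
tool_pos: [0.5456, 0.3156, 0.3375]
orientation: [-1.4, -2.812, -0.0]
force: [-0.1, 0.4, -1.4]
opening: 0.0297
```

apply_moves --deltas '[[22,[0,0,0],-0.158],[22,[0,0,0],-0.158],[22,[0,0,0],-0.158],[22,[0,0,0],-0.158],[22,[0,0,0],-0.158]]'

```text
t: 6.9
tool_pos: [0.5461, 0.3131, 0.3375]
orientation: [-0.205, -3.135, 0.0]
force: [-0.5, 0.4, -1.7]
opening: 0.0295
```

```bash
python3 - <<'E'
from h import *
im,c,p,R=probe("pics/w2.png"); print(R.round(3)); print(go((.546,.314),-.13,p,R))
E
```

```text
6.9 [0.5461 0.3131 0.3375] 0.02954887345501852 [ 0.44  0.25  1.48 -0.    1.41 -1.  ] [-0.5  0.4 -1.7]
(534, 327, 64, 62) [747. 535.] [59. 73.] 82.2
(148, 39, 236, 48) [432. 285.] [187.  35.] 82.5
(488, 0, 150, 290) [541. 528.] [265. 134.] 1.5
[[-0.991  0.13  -0.   ]
 [ 0.13   0.991 -0.   ]
 [ 0.    -0.    -1.   ]]
(array([ 0.3,  0.9, -0. ]), np.float64(-0.001), np.float64(3.011))
```

View pics/w2.png

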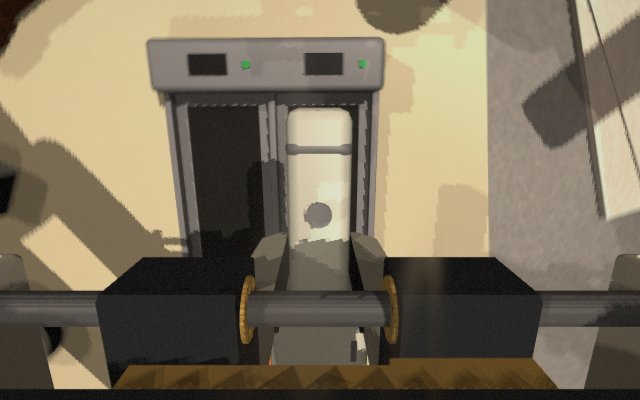

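Held probe is straight, tail up at (320,108), handle edges at 287 and 352. The housing bar runs (148..384, 40..90). The far bay lies between the divider at x≈270 and the wall at x≈372.

```bash
python3 - <<'E'
from h import *
im=cv2.imread("pics/w2.png"); c=viewer.get_calibration("wrist"); s,p,R=st()
hsv=cv2.cvtColor(im,cv2.COLOR_BGR2HSV)
yaw=-.131; X=np.array([np.cos(yaw),np.sin(yaw)]);Y=np.array([-X[1],X[0]])
def tr(uv,z): d=cast(uv,c,z)[:,:2]-[.540,.270]; return (np.c_[d@X,d@Y]*1000).round(1).tolist()
print("housing back corners",tr([(148,41),(384,41)],.04))
print("divider,walls r100",tr([(271,105),(372,105),(176,105)],.016))
print("divider low, r220", tr([(277,220),(186,220)],.016))
zt=p[2]-.197+.03
print("held tail, handle edges",tr([(320,108),(287,180),(352,180),(288,240),(350,240)],zt)); print("tcp",((p[:2]-[.54,.27])@X*1000,(p[:2]-[.54,.27])@Y*1000))
E
```

```text
housing back corners [[-122.1, -87.4], [-123.6, 92.3]]
divider,walls r100 [[-76.4, 1.7], [-77.1, 89.1], [-75.7, -80.6]]
divider low, r220 [[28.3, 4.4], [29.0, -81.6]]
held tail, handle edges [[-72.9, 43.5], [-41.7, 29.1], [-41.9, 58.1], [-13.1, 29.1], [-13.3, 58.2]]
tcp (np.float64(0.4882519420606672), np.float64(43.48283966434753))
```

The tray sits about 3–4 mm further along +y than the first estimate. Correct by (-4, +4) in tool axes and lower.

apply_moves --deltas '[[22,[-4,4,30],0],[22,[0,0,40],0],[22,[0,0,35],0],[22,[0,0,20],0],[22,[0,0,0],0]]'

```text
t: 7.58
tool_pos: [0.55, 0.3162, 0.211]
orientation: [-0.215, -3.131, 0.003]
force: [-0.3, -0.6, -2.4]
opening: 0.0299
```

apply_moves --deltas '[[22,[0,0,3],0],[22,[0,0,2],0],[22,[0,0,2],0],[22,[0,0,1],0],[22,[0,0,0],0]]'

```text
t: 8.2
tool_pos: [0.5507, 0.3166, 0.2047]
orientation: [-0.213, -3.134, 0.0]
force: [-0.2, -0.0, -2.1]
opening: 0.0299
```

apply_moves --deltas '[[22,[0,0,0.7],0],[22,[0,0,0.6],0],[22,[0,0,0],0]]'

```text
t: 8.57
tool_pos: [0.5508, 0.3166, 0.2041]
orientation: [0.213, 3.134, 0.0]
force: [-3.9, -1.2, 5.5]
opening: 0.03
```

Seated (contact force +5.5 N). Release and rise.

apply_moves --deltas '[[36,[0,0,0],0],[42,[0,0,0],0],[46,[0,0,0],0],[46,[0,0,-15],0],[50,[0,0,-40],0]]'

```text
t: 9.2
tool_pos: [0.5498, 0.3161, 0.2572]
orientation: [-0.213, -3.13, 0.004]
force: [0.8, 1.1, 0.8]
opening: 0.0487
```

apply_moves --deltas '[[70,[0,0,-60],0],[70,[0,0,-50],0],[70,[0,0,-40],0],[70,[0,0,0],0]]'

```text
t: 9.7
tool_pos: [0.5515, 0.317, 0.4151]
orientation: [0.212, 3.126, 0.008]
force: [0.1, 0.2, -0.1]
opening: 0.0699
```

```bash
python3 - <<'E'
from h import *
im,c,p,R=probe("pics/w3.png",.036); print(p,R.round(3)); t=viewer.read_camera("top")
cv2.imwrite("pics/w3b.png",np.vstack([im[:300],cv2.resize(t[130:255,170:503],(640,240))]))
E
```

```text
9.7 [0.5515 0.317  0.4151] 0.06986012615677885 [ 0.44  0.22  1.37  0.    1.54 -0.99] [ 0.1  0.2 -0.1]
(451, 109, 150, 153) [619. 534.] [210. 131.] 22.0
(188, 47, 174, 36) [434. 291.] [172.  33.] 82.8
[0.55152723 0.31697735 0.41514418] [[-0.991  0.135  0.009]
 [ 0.135  0.991  0.004]
 [-0.008  0.005 -1.   ]]
```

View pics/w3b.png

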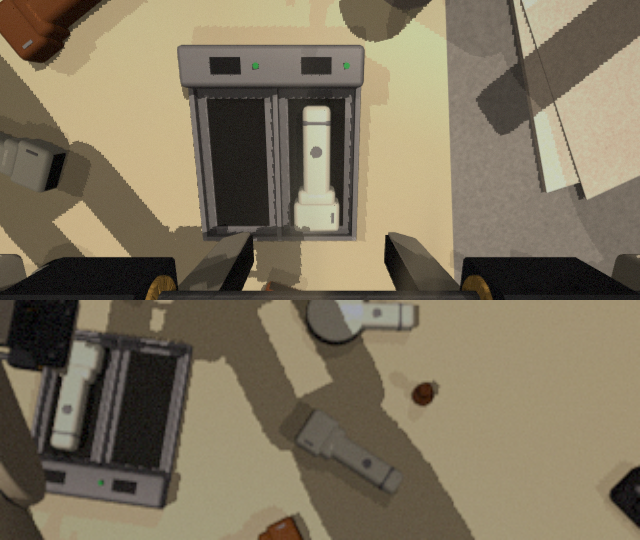

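Probe A lies straight in the right bay at (316,170), fully inside, with its tail towards the housing. Probe B hasn't moved. Now to probe B.

apply_moves --deltas '[[70,[4.2,-51.4,0],0],[70,[4.2,-51.4,0],0],[70,[4.2,-51.4,0],0],[70,[4.2,-51.4,0],0],[70,[4.2,-51.4,0],0]]'

```text
t: 10.42
tool_pos: [0.4941, 0.0633, 0.4065]
orientation: [-0.213, -3.131, 0.001]
force: [0.9, 0.8, 0.0]
opening: 0.0702
```

apply_moves --deltas '[[70,[4.2,-51.4,0],0],[70,[4.2,-51.4,0],0],[70,[0,0,0],0.182],[70,[0,0,0],0.182],[70,[0,0,0],0.182]]'

```text
t: 11.05
tool_pos: [0.4724, -0.0362, 0.4066]
orientation: [-1.059, -2.954, 0.001]
force: [-0.4, -0.1, -0.2]
opening: 0.0702
```

apply_moves --deltas '[[70,[0,0,0],0.182],[70,[0,0,0],0.182],[70,[0,0,0],0.182],[70,[0,0,0],0.182],[70,[0,0,0],0.182]]'

```text
t: 11.68
tool_pos: [0.4724, -0.0358, 0.4065]
orientation: [-2.249, -2.189, 0.003]
force: [-0.2, 0.4, 0.5]
opening: 0.0703
```

apply_moves --deltas '[[70,[0,0,0],0.182],[70,[0,0,0],0.182],[70,[0,0,0],0.182],[70,[0,0,0],0]]'

```text
t: 12.18
tool_pos: [0.4725, -0.0359, 0.4069]
orientation: [-2.752, -1.512, 0.003]
force: [0.5, -0.0, 0.5]
opening: 0.0698
```

```bash
python3 - <<'E'
from h import *
im,c,p,R=probe("pics/w4.png"); print(R.round(3)); print(go((.4735,-.036),1.006,p,R))
E
```

```text
12.175 [ 0.4725 -0.0359  0.4069] 0.06975608260835915 [-0.18 -0.22  1.82 -0.    1.54  0.38] [ 0.5 -0.   0.5]
(305, 146, 33, 90) [464. -50.] [100.  34.] 57.7
(429, 27, 79, 116) [646. -38.] [116.  72.] 69.6
[[ 0.536  0.844 -0.003]
 [ 0.844 -0.536  0.001]
 [-0.001 -0.003 -1.   ]]
(array([ 0.4,  0.9, -0. ]), np.float64(-0.001), np.float64(1.005))
```

View pics/w4.png

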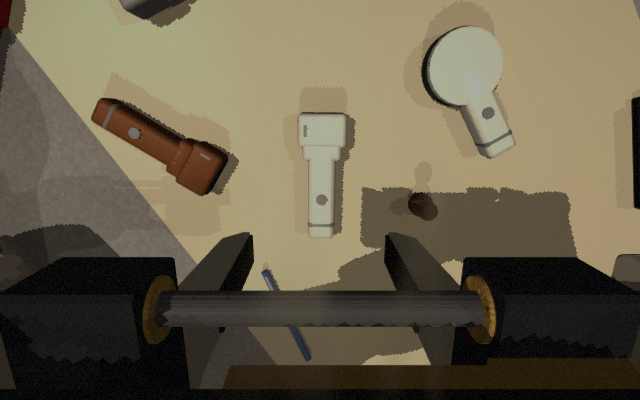

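Probe B: head end (322,114), tail (321,237), handle edges about 308..335. Brown decoy at left, curved probe upper right, mushroom at (423,206).

```bash
python3 - <<'E'
from h import *
s,p,R=st(); c=viewer.get_calibration("wrist")
w=cast([(320.7,237),(322.3,114),(308,190),(335.5,190),(297,130),(346.5,130),(423,206)],c,.03)
h=w[1]-w[0]; a=np.arctan2(h[1],h[0]); print((w*1000).round().tolist(),np.linalg.norm(h),a,np.linalg.norm(w[3]-w[2]),np.linalg.norm(w[5]-w[4]))
mid=w[0]+.069*h/np.linalg.norm(h); print(mid,go(mid[:2],a,p,R)); 
T=lambda q:(R.T@(q-np.r_[p[:2],.03])*1000).round(1); print("handle mid",T((w[2]+w[3])/2),"tail",T(w[0]),"head",T(w[1]),"mushroom",T(w[6]))
E
```

```text
[[436.0, -94.0, 30.0], [509.0, 20.0, 30.0], [453.0, -40.0, 30.0], [479.0, -56.0, 30.0], [478.0, 20.0, 30.0], [522.0, -8.0, 30.0], [551.0, -124.0, 30.0]] 0.13547075207781478 0.9974914528458168 0.030091072799705524 0.051715330044265824
[ 0.47313501 -0.03628075  0.03      ] (array([-0.1,  0.7, -0. ]), np.float64(0.01), np.float64(1.008))
handle mid [-14.2   1.    0. ] tail [-69.   -0.    0.1] head [66.4  1.4 -0.1] mushroom [-32.3 113.2  -0.2]
```

apply_moves --deltas '[[70,[1,0.7,50],0.008],[70,[0,0,50],0],[70,[0,0,50],0],[70,[0,0,40],0],[70,[0,0,17],0]]'

```text
t: 12.85
tool_pos: [0.4724, -0.0352, 0.1985]
orientation: [-2.755, -1.503, 0.006]
force: [0.3, 0.2, 0.3]
opening: 0.0704
```

apply_moves --deltas '[[70,[0,0,0],0],[22,[0,0,0],0],[22,[0,0,0],0],[22,[0,0,0],0],[22,[0,0,0],0]]' --grip_force 20

```text
t: 13.48
tool_pos: [0.4743, -0.0355, 0.202]
orientation: [2.76, 1.5, 0.001]
force: [0.7, 0.5, 0.9]
opening: 0.0345
```

apply_moves --deltas '[[22,[0,0,0],0],[22,[0,0,0],0],[22,[0,0,0],0],[22,[0,0,-20],0],[22,[0,0,0],0]]'

```text
t: 14.1
tool_pos: [0.4746, -0.0355, 0.2222]
orientation: [2.759, 1.5, 0.002]
force: [0.3, -0.3, -1.6]
opening: 0.0301
```

apply_moves --deltas '[[22,[0,0,-40],0],[22,[0,0,-50],0],[22,[20,-7,-30],0],[22,[40,-14,0],0],[22,[40,-14,0],0]]'

```text
t: 14.72
tool_pos: [0.4992, 0.0684, 0.3409]
orientation: [2.761, 1.499, 0.0]
force: [-0.4, -0.3, -2.3]
opening: 0.03
```

apply_moves --deltas '[[22,[40,-14,0],0],[22,[40,-14,0],0],[22,[40,-14,0],0],[22,[36,-11.7,0],0],[22,[0,0,0],0.161]]'

```text
t: 15.35
tool_pos: [0.5387, 0.2301, 0.3396]
orientation: [-2.871, -1.273, 0.002]
force: [-0.2, -1.0, -0.9]
opening: 0.0296
```

apply_moves --deltas '[[22,[0,0,0],0.161],[22,[0,0,0],0.161],[22,[0,0,0],0.161],[22,[0,0,0],0.161],[22,[0,0,0],0.161]]'

```text
t: 15.98
tool_pos: [0.5386, 0.2275, 0.3397]
orientation: [3.141, 0.038, -0.003]
force: [-0.3, 0.6, -1.1]
opening: 0.0298
```

apply_moves --deltas '[[22,[0,0,0],0.163],[22,[0,0,0],0],[22,[0,0,0],0]]'

```text
t: 16.35
tool_pos: [0.5387, 0.2276, 0.3406]
orientation: [3.135, -0.203, -0.002]
force: [0.4, -0.8, -2.3]
opening: 0.0299
```

```bash
python3 - <<'E'
from h import *
im,c,p,R=probe("pics/w5.png"); print(R.round(3)); print(go((.539,.2274),-.131,p,R))
E
```

```text
16.35 [0.5387 0.2276 0.3406] 0.029880061881099842 [0.31 0.13 1.61 0.   1.41 2.01] [ 0.4 -0.8 -2.3]
(195, 155, 40, 102) [535. 320.] [34. 95.] 82.6
(161, 93, 148, 164) [558. 296.] [122. 147.] 82.3
(0, 82, 97, 208) [566. 487.] [192.  70.] 0.0
[[ 0.992 -0.129 -0.001]
 [-0.129 -0.992 -0.   ]
 [-0.001  0.    -1.   ]]
(array([ 0.3,  0.1, -0. ]), np.float64(0.001), np.float64(-0.13))
```

View pics/w5.png

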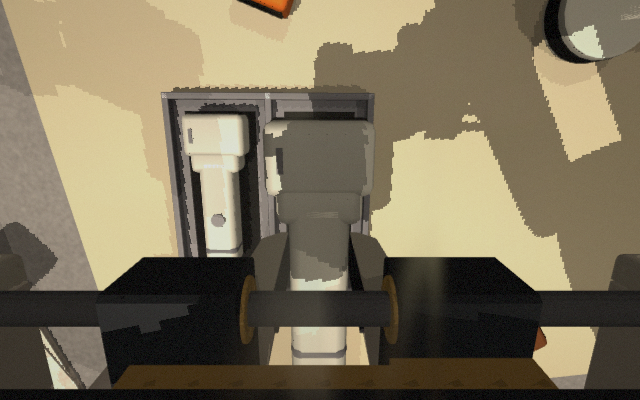

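Held probe: head at columns 265..374, head end at row 121. Tray head corners at (163,94) and (374,94), divider at x≈268. Probe A's head at 183..248. Casting these.

```bash
python3 - <<'E'
from h import *
c=viewer.get_calibration("wrist"); s,p,R=st()
yaw=-.131; X=np.array([np.cos(yaw),np.sin(yaw)]);Y=np.array([-X[1],X[0]])
f=lambda d:(np.c_[(d-[.540,.270])@X,(d-[.540,.270])@Y]*1000).round(1).tolist()
tr=lambda uv,z:f(cast(uv,c,z)[:,:2])
print("corners,divider",tr([(163,94),(374,94),(268,97)],.016))
print("placed head, end, handle r200",tr([(183,137),(248,137),(216,113),(202,200),(240,200)],.036))
print("held head, end, handle",tr([(264,155),(375,155),(320,121),(291,250),(348,250)],p[2]-.202+.03),"tcp",f(p[None,:2]))
E
```

```text
corners,divider [[87.0, 92.9], [87.2, -90.2], [84.6, 1.9]]
placed head, end, handle r200 [[51.8, 71.4], [51.8, 17.0], [71.3, 42.3], [-2.9, 60.4], [-2.8, 26.9]]
held head, end, handle [[54.1, -17.4], [54.1, -67.7], [69.1, -42.7], [7.6, -28.7], [7.7, -56.6]] tcp [[4.3, -42.2]]
```

Held probe is centred in the near bay to about 1 mm and straight. Lowering.

apply_moves --deltas '[[22,[0,0,30],0],[22,[0,0,40],0],[22,[0,0,35],0],[22,[0,0,20],0],[22,[0,0,0],0]]'

```text
t: 17.02
tool_pos: [0.5381, 0.2274, 0.2148]
orientation: [3.134, -0.208, -0.005]
force: [-0.4, -0.2, -2.6]
opening: 0.0297
```

apply_moves --deltas '[[22,[0,0,2],0],[22,[0,0,1.5],0],[22,[0,0,1],0],[22,[0,0,0],0]]'

```text
t: 17.52
tool_pos: [0.539, 0.2277, 0.2123]
orientation: [-3.134, 0.209, -0.001]
force: [-1.3, 0.5, -1.6]
opening: 0.0303
```

apply_moves --deltas '[[22,[0,0,1],0],[22,[0,0,1],0],[22,[0,0,0],0]]'

```text
t: 17.9
tool_pos: [0.5387, 0.2276, 0.2098]
orientation: [3.135, -0.209, -0.0]
force: [-0.3, 0.0, -1.8]
opening: 0.0299
```

apply_moves --deltas '[[22,[0,0,0.8],0],[22,[0,0,0],0]]'

```text
t: 18.15
tool_pos: [0.5388, 0.2276, 0.209]
orientation: [3.135, -0.209, -0.0]
force: [0.4, 0.6, -1.9]
opening: 0.0297
```

apply_moves --deltas '[[22,[0,0,0.6],0],[22,[0,0,0],0]]'

```text
t: 18.4
tool_pos: [0.5388, 0.2276, 0.2085]
orientation: [3.135, -0.209, -0.0]
force: [0.1, -0.1, -2.2]
opening: 0.0294
```

apply_moves --deltas '[[22,[0,0,0.5],0],[22,[0,0,0],0]]'

```text
t: 18.65
tool_pos: [0.5388, 0.2276, 0.208]
orientation: [-3.135, 0.209, 0.0]
force: [-0.3, -0.3, -2.1]
opening: 0.0298
```

apply_moves --deltas '[[22,[0,0,0.5],0],[22,[0,0,0],0]]'

```text
t: 18.9
tool_pos: [0.5389, 0.2276, 0.2078]
orientation: [-3.135, 0.209, -0.0]
force: [-1.1, 0.4, 1.5]
opening: 0.0299
```

apply_moves --deltas '[[22,[0,0,0.5],0],[22,[0,0,0],0]]'

```text
t: 19.15
tool_pos: [0.5389, 0.2276, 0.2078]
orientation: [3.135, -0.209, 0.0]
force: [-4.7, -1.6, 6.2]
opening: 0.0297
```

Seated gently. Release, rise and back away for a last look.

apply_moves --deltas '[[36,[0,0,0],0],[42,[0,0,0],0],[46,[0,0,0],0],[46,[0,0,-15],0],[50,[0,0,-40],0]]'

```text
t: 19.77
tool_pos: [0.5378, 0.2273, 0.261]
orientation: [3.133, -0.209, -0.007]
force: [-0.2, -0.0, 0.2]
opening: 0.0494
```

apply_moves --deltas '[[60,[0,0,-60],0],[60,[0,0,-50],0],[60,[0,50,-10],0],[60,[0,60,0],0],[60,[0,60,0],0]]'

```text
t: 20.4
tool_pos: [0.5158, 0.0578, 0.3837]
orientation: [-3.135, 0.207, -0.004]
force: [-0.2, 0.1, -0.3]
opening: 0.06
```

apply_moves --deltas '[[60,[0,60,0],0],[60,[0,60,0],0],[60,[0,60,0],0],[60,[0,0,0],0]]'

```text
t: 20.9
tool_pos: [0.4916, -0.1229, 0.3833]
orientation: [3.133, -0.218, 0.002]
force: [0.2, 0.9, -0.9]
opening: 0.0601
```

```bash
python3 - <<'E'
from h import *
t=viewer.read_camera("top"); sc=viewer.read_camera("scene"); s,p,R=st(); print(s["t"],p,s["force"])
cv2.imwrite("pics/end.png",np.hstack([cv2.resize(t[60:260,170:400],(400,348)),cv2.resize(sc[150:370,200:450],(400,348))]))
E
```

```text
21.0 [ 0.49224624 -0.1196448   0.38290152] [0.25802266 0.32277856 0.40569893]
```

View pics/end.png

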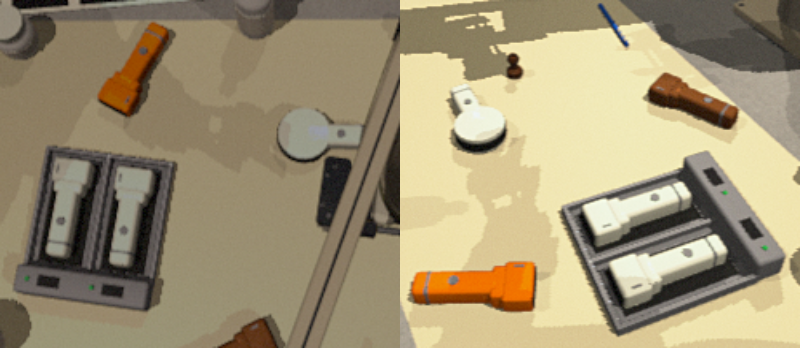

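Both probes lie flat, straight and button up in their bays, with heads at the low end. The curved probe and the decoys are untouched.

```bash
python3 -c "
from plant import order; print(order.close_job())"
```

```text
the job is handed in; nothing more can be done
None
```

Both straight probes are in the charging tray, one in each bay. They were lowered until light contact (about 6 N) and released, and the job was handed in at about 21 s.

- **Final pictures (top and scene):** both lie flat and straight on the bay floors, button up, with tails towards the power housing and heads at the open end. The gripper was clear of everything, and the curved probe and the coloured decoys were not touched.
- **Fit in the bays:** both were centred across their bays to within about 2 mm and aligned with the tray. I measured the first after release and the second just before lowering.
- **Disagreements:** my first tray estimate from the top camera was off by about 3–4 mm sideways, which I corrected before lowering the first probe. The second probe was gripped about 4 mm higher than the first, so it touched the floor correspondingly higher. No checks failed.

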